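Sort the parts of a stripped-down instrument

TASK

Sort the parts taken out of the instrument: one finned heat sink into each bay of the two-bay steel pan, both round white vent caps side by side into the round dish, and the transformer into the small grey tray. Set each part down rather than dropping it, so that it stands upright, the same way up as now, flat on the floor of its container, and leave the glass jar and the circuit board where they are.

Things in the scene. Friction and masses are not known exactly. Their poses are not given: they have to be found in the camera images.
- heatsink_a: Finned aluminium heat sink, 50 mm long (its x) by 36 mm wide (its y) by 40 mm tall: a 7 mm base plate and five upright fins running along its x, the outer two flush with the sides. About 120 g, starts standing on its base, fins up. Either pair of sides can be gripped. Origin: centre of the underside, z up. One of two identical ones.
- heatsink_b: Finned aluminium heat sink, 50 mm long (its x) by 36 mm wide (its y) by 40 mm tall: a 7 mm base plate and five upright fins running along its x, the outer two flush with the sides. About 120 g, starts standing on its base, fins up. Either pair of sides can be gripped. Origin: centre of the underside, z up. One of two identical ones.
- cap_a: White plastic vent cap, a plain upright cylinder 40 mm in diameter and 42 mm tall with small dark vent holes in its flat top and round its side; about 80 g. Starts with the perforated top up. Origin: centre of the underside, z up. One of two identical ones.
- cap_b: White plastic vent cap, a plain upright cylinder 40 mm in diameter and 42 mm tall with small dark vent holes in its flat top and round its side; about 80 g. Starts with the perforated top up. Origin: centre of the underside, z up. One of two identical ones.
- transformer: Mains transformer: dark laminated steel core round a yellow-wrapped, copper-striped coil; a block 52 mm long (its x) by 42 mm wide (its y) by 44 mm tall, about 350 g. The coil stands out flush with the block's two long sides, so its full 42 mm width can be gripped there at mid-height and up to 35 mm above the underside; a plain block to the gripper. Origin: centre of the underside, z up.
- pan: Rectangular bright steel pan, 80 mm (its x) by 140 mm (its y) outside, 14 mm high, walls 4 mm, floor 4 mm thick, open on top. One 4 mm wall as high as the rim, at y = 0, parts it into two equal bays, 72 mm (x) by 64 mm (y) inside, centred at y = -34 mm and y = +34 mm of the pan's frame. It is fixed to the bench. Origin: centre of its underside, z up.
- dish: Round pale grey ceramic dish, 140 mm outside diameter, 14 mm high, wall 4 mm (132 mm inside), flat floor 4 mm thick, open on top. It is fixed to the bench. Origin: centre of its underside, z up.
- tray: Small grey plastic tray, 86 mm (its x) by 76 mm (its y) outside, 14 mm high, walls 4 mm, floor 4 mm thick, a single bay 78 mm by 68 mm inside, open on top. It is fixed to the bench. Origin: centre of its underside, z up.
- jar: Clear glass jar of amber sample tubes, 56 mm in diameter, 74 mm tall, standing loose among the parts. To be left alone. Origin: centre of the underside, z up.
- board: Small green circuit board lying flat and loose among the parts, 64 mm (its x) by 46 mm (its y), 8 mm high with its chips. To be left alone. Origin: centre of the underside, z up.

How it is judged:
By the outcome, as a careful person would: the job done as asked, in the order asked, and still so for the second after the job is handed in, with the robot touching nothing.
It also fails if it takes over 128 s, if anything falls off the work surface, if the arm or the gripper's body presses on something with over 40 N, if the wrist force passes 120 N, or if a joint passes its speed limit or range.

ROBOT

A 7-joint arm with a two-finger parallel gripper is mounted at the origin on the work surface. World frame = base frame: x ahead of the robot, y to its left, z up, the work surface at z = 0. Lengths are in m, angles in rad, forces in N, time in s.
With the tool pointing down it reaches from about 0.425 to 0.925 m from the base axis. Payload 6.8 kg.
Tool frame: the origin (TCP) lies midway between the tips of the shut fingers; the grasp point (between the pads) lies 19 mm behind it; z points along the fingers, y is the line along which they close (so a half turn about z gives the same grasp; the last joint's range is limited). The gripper opens to 85 mm and grips with 20 to 120 N. Pads are 22 mm wide; open, the fingers measure 114 mm over their backs; the gripper's body (76 mm by 85 mm) begins 54 mm behind the grasp point. The pads swing forward as they close: fully open they stand 13 mm farther back than shut.
Start: joints at [-1.276, 0.477, 0.022, 1.555, -0.011, 1.109, -0.083], TCP at [0.265, 0.621, 0.231] pointing down, gripper open.
Joint ranges: [-2.96, 2.96], [-0.34, 2.1], [-1.41, 1.46], [0.24, 2.44], [-1.37, 4.51], [0.17, 1.92], [-2.96, 2.96]. Speed limits (rad/s): [2.39, 2.39, 3.14, 3.14, 3.14, 3.14, 3.14].

INTERFACE

Orientations are given as a unit quaternion [x, y, z, w].
In Python, from workcell import r gives the robot as it stands.
- The arm moves only by the tool shift_gripper, called after "Call:" by a JSON object that holds its "method" and its "body". Schema: {"type":"object","properties":{"offsets":{"type":"array","items":{"type":"array","prefixItems":[{"type":"array","items":{"type":"number"},"minItems":3,"maxItems":3},{"type":"number"},{"type":"number"}],"minItems":3,"maxItems":3},"minItems":1,"maxItems":20},"only":{"type":"string"},"quiet":{"type":"boolean"},"lines":{"type":"string"}},"required":["offsets"],"additionalProperties":false}. offsets is a list of rows, 1 to 20 of them, each written [[dx, dy, dz], turn, opening]: dx, dy, dz in fractions of the full range, 1 being 0.8 m, then a turn about the tool's z in fractions of the full range, 1 being 360 degrees, then the finger opening in m; each row shifts and turns the commanded pose from where the row before left it, along the tool's axes as they then stand; what a row does not reach is not made up. A row lasts 1/8 s, in which the tool goes at most 0.0625 m and 0.188 rad, less where a joint would pass 70% of its speed; a pose out of reach is approached as far as the arm can. The fingers move at their own pace and stop on an object; the grip force is fixed at half the most. Time passes only in rows, so rows that do not move let the fingers close. The tool returns the time, the measured TCP pose, the force, the opening and the grip force at its end. only (a regular expression) keeps the lines of the reply that match it, lines (a string "A,B") keeps lines A to B, and quiet returns only ok. Shift and turn numbers lie between -1 and 1, and a call with a number outside is refused. Input that does not fit is refused with a message, and nothing moves.
- r.sense(): the state, without advancing time (a new reading comes with each control period).
- r.grab_frame(name): name is "scene" or "side" or "wrist"; returns the picture (384x512x3 uint8, red, green, blue); there is no depth.
- r.get_calibration(name): a dict with "mtx" (3x3 intrinsics, pixels), "dist_coeffs" ([k1, k2, p1, p2, k3] as OpenCV has them; the pictures are not rectified), "R" (3x3) and "t" (3): a world point X has camera coordinates R X + t; the wrist camera has in their place "tool_from_camera" (4x4, takes a point from camera to tool coordinates, whose origin is the TCP and whose axes are the flange's). Camera axes: x right, y down, z forward; pixel columns grow to the right and rows downward; lengths in m; the calibration is good to about 2 mm. A picture is of the moment at which its call begins: read the wrist's pose just before it. get_calibration takes no time and is no camera call.
- r.sign_off(): hands the job in; it is judged then, once.
The state is a dict: "clock": time; "joint_pos": joint angles; "qd": joint speeds; "tau": joint torques, N m; "position": TCP position; "orientation": TCP orientation; "contact_force": force on the tool from outside, world axes, zero at the start; "torque": the same for the moment, N m; "opening": finger opening in m; "grasp_force": force on a finger pad.
Only numpy, scipy, OpenCV 4.12 (cv2) and the standard library are available. Lean on these libraries where they do the work, as an engineer would, in place of code of your own. Each camera call takes 0.05 s, during which the arm holds its last target. There are 200 camera calls.

## Working session

There is one attempt and no reset: what is moved stays moved. The work goes in short steps, Python scripts to look and compute and a tool call to move; the robot and the scene stay as the last step left them, time stands still between calls to the robot, and variables do not carry over. Pictures are saved under pics/ and viewed, at most 14 in all, crops included, and the job is handed in when it is done.

```bash
ls; mkdir -p pics
```

Run:
```python
from workcell import r
import cv2
s=r.sense();print(s['clock'],s['position'],s['orientation'],s['opening'])
for n in("scene","side"):
    cv2.imwrite(f"pics/{n}0.png",r.grab_frame(n)[:,:,::-1])
    c=r.get_calibration(n);print(n,c['mtx'].tolist() if hasattr(c['mtx'],'tolist') else c['mtx'],c['dist_coeffs'],c['R'],c['t'])
```

```text
pics
workcell.py
0.0 [0.26438154 0.6204324  0.23031211] [ 2.00035329e-01  9.79788253e-01 -9.11134410e-04 -1.25624823e-04] 0.0853549988728098
scene [[431.6399612174705, 0.0, 256.4989198371105], [0.0, 431.6399612174705, 189.8921496907209], [0.0, 0.0, 1.0]] [-0.13805747  0.          0.          0.          0.        ] [[ 0.13209472  0.99116754 -0.01174302]
 [ 0.65537705 -0.09621896 -0.74914807]
 [-0.74366115  0.0912624  -0.66229847]] [-0.056731   -0.31373653  1.43942333]
side [[422.7677350807325, 0.0, 259.4647018361356], [0.0, 422.7677350807325, 194.63947869850904], [0.0, 0.0, 1.0]] [-0.05238049  0.          0.          0.          0.        ] [[ 0.95177652 -0.30661098  0.01054364]
 [-0.17366361 -0.56677802 -0.80535931]
 [ 0.25290791  0.76469104 -0.59269318]] [-0.49409612  0.14569511  1.070753  ]
```

View pics/scene0.png

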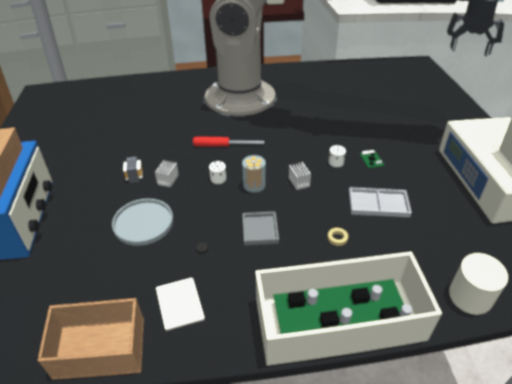

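View pics/side0.png

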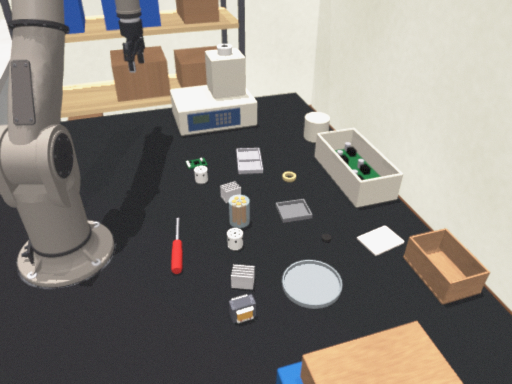

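The pictures show all parts: the transformer at scene (133,168), heat sinks (167,174) and (300,176), caps (217,172) and (337,156), jar (254,172), board (372,158), pan (380,202), tray (261,228) and dish (143,220). I'll triangulate the silhouette centroids in both views.

Create h.py:
```python
import numpy as np, cv2
from workcell import r
def ray(n,uv):
    c=r.get_calibration(n); K=np.array(c['mtx']);d=np.array(c['dist_coeffs'])
    p=cv2.undistortPoints(np.array(uv,float).reshape(-1,1,2),K,d)[:,0]
    p=np.c_[p,np.ones(len(p))]
    if n=="wrist":
        from scipy.spatial.transform import Rotation as Ro
        s=WS; T=np.eye(4);T[:3,:3]=Ro.from_quat(s['orientation']).as_matrix();T[:3,3]=s['position']
        T=T@np.array(c['tool_from_camera']); return T[:3,3],p@T[:3,:3].T
    R=np.array(c['R']);t=np.array(c['t']); return -R.T@t,p@R
def plane(n,uv,z):
    o,d=ray(n,uv); return o+d*((z-o[2])/d[:,2])[:,None]
def tri(a,ua,b,ub):
    oa,da=ray(a,[ua]);ob,db=ray(b,[ub])
    A=np.c_[da[0],-db[0]];k=np.linalg.lstsq(A,ob-oa,rcond=None)[0]
    p=oa+k[0]*da[0];q=ob+k[1]*db[0]; return (p+q)/2,np.linalg.norm(p-q)
def blobs(im,thr,amin=60):
    m=(im.max(2)>thr).astype(np.uint8)
    n,l,st,ce=cv2.connectedComponentsWithStats(m)
    return l,st,ce
```

Run:
```python
from h import *
P={"scene":dict(tr=(133,168),h1=(167,174),c1=(217,172),jar=(254,172),h2=(300,176),c2=(337,156),bd=(372,158),pan=(380,202),tray=(261,228),dish=(143,220)),
"side":dict(tr=(243,308),h1=(243,277),c1=(235,239),jar=(239,211),h2=(231,192),c2=(201,174),bd=(197,163),pan=(250,160),tray=(294,210),dish=(312,283))}
C={}
for n in P:
    im=cv2.imread(f"pics/{n}0.png");l,st,ce=blobs(im,50)
    for k,(u,v) in P[n].items():
        w=l[v-6:v+7,u-6:u+7];w=w[w>0];i=np.bincount(w).argmax() if len(w) else 0
        C[n,k]=(st[i,0]+(st[i,2]-1)/2,st[i,1]+(st[i,3]-1)/2) 
        print(n,k,st[i],ce[i].round(1))
        C[n,k]=ce[i]
for k in P["scene"]:
    p,e=tri("scene",C["scene",k],"side",C["side",k]);print(k,p.round(4),e.round(4))
c=r.get_calibration("wrist");print(c)
im=cv2.imread("pics/scene0.png")[130:250,105:415]
cv2.imwrite("pics/sc_crop.png",cv2.resize(im,None,fx=2.58,fy=2.58,interpolation=cv2.INTER_CUBIC))
```

```text
scene tr [     0      0    512    381 145830] [250.3 175.9]
scene h1 [     0      0    512    381 145830] [250.3 175.9]
scene c1 [     0      0    512    381 145830] [250.3 175.9]
scene jar [     0      0    512    381 145830] [250.3 175.9]
scene h2 [     0      0    512    381 145830] [250.3 175.9]
scene c2 [     0      0    512    381 145830] [250.3 175.9]
scene bd [     0      0    512    381 145830] [250.3 175.9]
scene pan [     0      0    512    381 145830] [250.3 175.9]
scene tray [     0      0    512    381 145830] [250.3 175.9]
scene dish [     0      0    512    381 145830] [250.3 175.9]
side tr [     0      0    512    384 191431] [258.1 191.8]
side h1 [     0      0    512    384 191431] [258.1 191.8]
side c1 [     0      0    512    384 191431] [258.1 191.8]
side jar [     0      0    512    384 191431] [258.1 191.8]
side h2 [     0      0    512    384 191431] [258.1 191.8]
side c2 [     0      0    512    384 191431] [258.1 191.8]
side bd [     0      0    512    384 191431] [258.1 191.8]
side pan [     0      0    512    384 191431] [258.1 191.8]
side tray [     0   
[... 376 characters left out ...]
 0.0855] 0.0169
tray [ 0.5135 -0.0198  0.0855] 0.0169
dish [ 0.5135 -0.0198  0.0855] 0.0169
{'mtx': array([[320.43702681,   0.        , 255.10467203],
       [  0.        , 320.43702681, 190.83875943],
       [  0.        ,   0.        ,   1.        ]]), 'dist_coeffs': array([0.00674862, 0.        , 0.        , 0.        , 0.        ]), 'tool_from_camera': array([[-1.12046509e-04, -9.64869167e-01, -2.62730808e-01,
         6.69856487e-02],
       [ 9.99999932e-01, -2.00218728e-04,  3.08827032e-04,
         7.84654537e-04],
       [-3.50581309e-04, -2.62730756e-01,  9.64869124e-01,
        -1.43138682e-01],
       [ 0.00000000e+00,  0.00000000e+00,  0.00000000e+00,
         1.00000000e+00]])}
```

View pics/sc_crop.png

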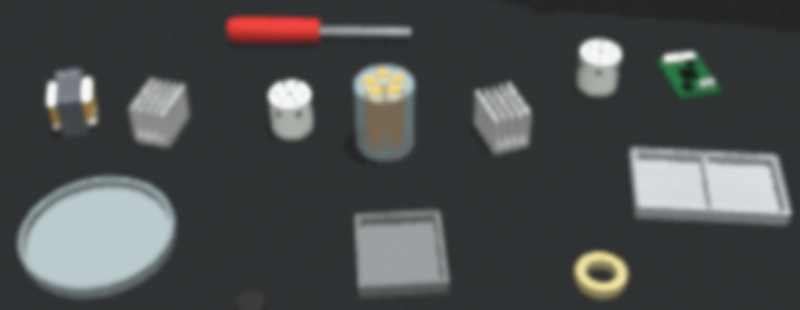

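The crop shows every part clear of its neighbours on a table of about grey level 50, so I'll raise the threshold.

Run:
```python
from h import *
P={"scene":dict(tr=(133,168),h1=(167,174),c1=(217,172),jar=(254,172),h2=(300,176),c2=(337,156),bd=(372,158),pan=(370,202),tray=(261,228),dish=(143,220)),
"side":dict(tr=(243,308),h1=(243,277),c1=(235,239),jar=(239,211),h2=(231,192),c2=(201,174),bd=(197,163),pan=(250,168),tray=(294,210),dish=(312,283))}
C={}
for n in P:
    im=cv2.imread(f"pics/{n}0.png")
    L={t:blobs(im,t) for t in(64,72,80,90,100)}
    for k,(u,v) in P[n].items():
        for t in L:
            l,st,ce=L[t]
            w=l[v-6:v+7,u-6:u+7];w=w[w>0];i=np.bincount(w).argmax() if len(w) else 0
            if i and st[i,4]<4000: break
        print(n,k,t,st[i],ce[i].round(1))
        C[n,k]=ce[i]
for k in P["scene"]:
    p,e=tri("scene",C["scene",k],"side",C["side",k]);print(k,p.round(4),e.round(4))
```

```text
scene tr 64 [122 156  22  27 480] [132.4 168.7]
scene h1 64 [154 159  25  29 566] [166.2 173. ]
scene c1 64 [208 159  19  26 420] [217.4 171.6]
scene jar 64 [241 154  26  39 874] [253.7 172.5]
scene h2 64 [288 161  24  30 558] [299.5 175.2]
scene c2 64 [328 144  19  24 395] [336.7 155.3]
scene bd 64 [360 149  25  19 299] [371.3 158. ]
scene pan 64 [ 348  186   65   32 1812] [379.3 201.6]
scene tray 64 [ 241  210   39   36 1224] [259.9 227.5]
scene dish 64 [ 111  197   63   49 2433] [142.2 221.1]
side tr 64 [228 293  29  31 696] [242.2 307.6]
side h1 64 [230 263  26  27 618] [242.3 276.2]
side c1 64 [ 219  180   32   71 1412] [235.4 212.9]
side jar 64 [ 219  180   32   71 1412] [235.4 212.9]
side h2 64 [ 219  180   32   71 1412] [235.4 212.9]
side c2 64 [185 156  24  29 424] [198.6 169.8]
side bd 64 [185 156  24  29 424] [198.6 169.8]
side pan 64 [235 146  29  29 730] [248.9 160.4]
side tray 64 [275 198  38  25 719] [293.5 209.9]
side dish 64 [ 281  259   63   50 2491] [311.6 283.4]
tr [ 0.3758 -0.3204  0.0242] 0.0019
h1 [ 0.4023 -0.2309  0.0207] 0.0003
c1 [ 0.4424 -0.0849  0.0651] 0.0469
jar [ 0.4459 -0.0095  0.03  ] 0.0016
h2 [ 0.4542  0.0906 -0.0163] 0.063
c2 [0.3942 0.2249 0.028 ] 0.0126
bd [ 0.399   0.3159 -0.0089] 0.0274
pan [0.5713 0.2814 0.005 ] 0.0032
tray [ 0.6151 -0.0174  0.007 ] 0.0017
dish [ 0.5546 -0.2866  0.005 ] 0.0016
```

The rows are not in the units I measure in: shifts go in shares of 0.8 m and turns go in shares of 360 degrees. I convert before sending: -0.036 m / 0.8 = -0.045, -0.034 m / 0.8 = -0.0425.

Call:
{"method": "shift_gripper", "body": {"offsets": [[[-0.0425, -0.045, -0.0138], 0, 0.085], [[-0.0425, -0.045, -0.0138], 0, 0.085], [[-0.0425, -0.045, -0.0138], 0, 0.085], [[-0.0425, -0.045, -0.0138], 0, 0.085], [[-0.0425, -0.045, -0.0138], 0, 0.085], [[-0.0425, -0.045, -0.0138], 0, 0.085], [[-0.0425, -0.045, -0.0138], 0, 0.085], [[-0.0425, -0.045, -0.0138], 0, 0.085], [[-0.0425, -0.045, -0.0138], 0, 0.085], [[0, 0, 0], 0, 0.085]]}}

```text
clock: 1.35
position: [0.4207, 0.1991, 0.3311]
orientation: [0.204, 0.979, 0.0, 0.001]
contact_force: [-0.7, 0.5, 0.4]
opening: 0.0849
grasp_force: 0.0
```

Run:
```python
from h import *
print('c1',plane("scene",[(217.4,171.6)],.021),'h2',plane("scene",[(299.5,175.2)],.02),'c2',plane("scene",[(336.7,155.3)],.021),'bd',plane("scene",[(371.3,158)],.004))
import json
s=r.sense();json.dump({k:list(s[k]) for k in('position','orientation')},open('w1.json','w'))
cv2.imwrite("pics/w1.png",r.grab_frame("wrist")[:,:,::-1])
```

```text
c1 [[ 0.41647349 -0.09930318  0.021     ]] h2 [[0.46028327 0.10621534 0.02      ]] c2 [[0.39355438 0.22244886 0.021     ]] bd [[0.39711863 0.32194885 0.004     ]]
```

View pics/w1.png

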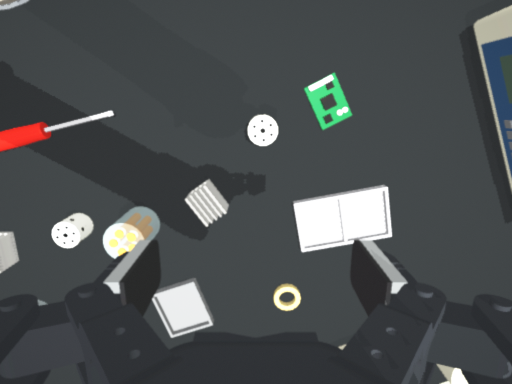

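The wrist view shows h2's top at (207,203), c2's top at (263,130), the board at (328,101), the pan at (343,218), the jar at (125,238) and c1 at (67,235). I'll enlarge h2 and measure.

Run:
```python
import h,json
from h import *
s=json.load(open('w1.json'));h.WS={k:np.array(v) for k,v in s.items()}
im=cv2.imread("pics/w1.png")
a=cv2.resize(im[170:240,170:250],None,fx=5,fy=5,interpolation=cv2.INTER_CUBIC)
b=cv2.resize(im[175:260,285:400],None,fx=3.4,fy=3.4,interpolation=cv2.INTER_CUBIC)[:350]
b=np.vstack([b,np.zeros((350-len(b),b.shape[1],3),np.uint8)])
cv2.imwrite("pics/w1c.png",np.hstack([a,b]))
for k,(u,v),t,z in(("h2",(207,203),90,.04),("c2",(263,130),150,.042),("pan",(320,220),130,.014),("bd",(328,101),60,.004)):
    l,st,ce=blobs(im,t);w=l[v-5:v+6,u-5:u+6];i=np.bincount(w[w>0]).argmax()
    m=(l==i).astype(np.uint8);c=max(cv2.findContours(m,0,2)[0],key=cv2.contourArea)
    q=cv2.boxPoints(cv2.minAreaRect(c));Q=plane("wrist",q,z)[:,:2]
    e=np.roll(Q,-1,0)-Q
    print(k,st[i],Q.mean(0).round(4),'centroid',plane("wrist",[ce[i]],z)[0,:2].round(4),'len',np.linalg.norm(e,axis=1).round(4)[:2],'ang',np.degrees(np.arctan2(e[:2,1],e[:2,0])).round(1),q.round(1).tolist())
```

```text
h2 [ 184  179   45   48 1267] [0.4578 0.1097] centroid [0.4569 0.11  ] len [0.0487 0.0563] ang [103.2  11.2] [[181.60000610351562, 197.10000610351562], [208.39999389648438, 176.89999389648438], [232.1999969482422, 208.60000610351562], [205.3000030517578, 228.8000030517578]]
c2 [247 114  32  32 771] [0.3949 0.222 ] centroid [0.3947 0.2223] len [0.0396 0.0408] ang [110.7  22.6] [[240.5, 129.5], [262.0, 108.0], [284.0, 130.0], [262.5, 151.5]]
pan [ 293  185  114  109 5635] [0.62   0.2752] centroid [0.5802 0.2868] len [0.1448 0.1871] ang [77.3 -7.6] [[291.5, 201.0], [388.29998779296875, 183.39999389648438], [407.79998779296875, 290.8999938964844], [311.0, 308.5]]
bd [     0      0    512    351 141255] [0.4922 0.1705] centroid [0.432  0.2094] len [0.6646 0.5584] ang [ 66.5 -11.6] [[-0.0, 0.0], [511.0, 0.0], [511.0, 350.0], [0.0, 350.0]]
```

View pics/w1c.png

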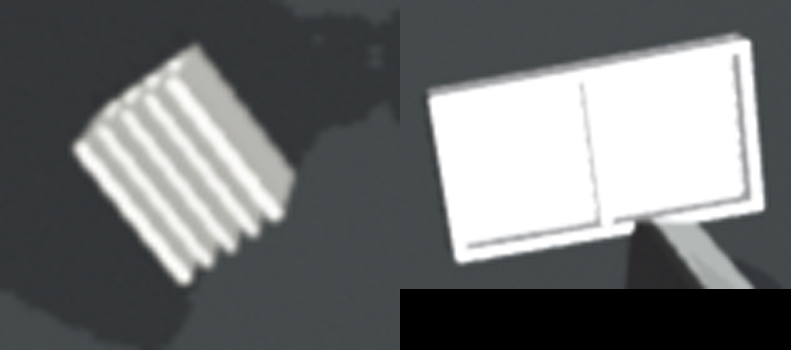

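h2's fin-top corners in the crop are (75,150), (185,283), (280,218), (172,80). The pan's rim corners are about (431,97), (748,42), (763,208), (458,262).

Add to h.py:
```python
def rect(Q,name):
    Q=np.array(Q)[:,:2];e=np.roll(Q,-1,0)-Q
    print(name,Q.mean(0).round(4),'len',np.linalg.norm(e,axis=1).round(4),'ang',(np.degrees(np.arctan2(e[:,1],e[:,0]))%180).round(1))
def goal(x,y,z,yaw=None,turn=0):
    """yaw: wanted world angle (deg) of tool y; prints turn first, then delta in turned axes"""
    from scipy.spatial.transform import Rotation as Ro
    s=r.sense();R=Ro.from_quat(s['orientation']).as_matrix()
    cur=np.degrees(np.arctan2(R[1,1],R[0,1])); t=0
    if yaw is not None: t=-((yaw-cur+90)%180-90)   # tool z down: turn sign flips
    R2=R@Ro.from_rotvec([0,0,np.radians(t)]).as_matrix()
    print('clock',round(s['clock'],2),'cur yaw',cur.round(1),'turn',np.radians(t).round(3),'delta',(R2.T@(np.array([x,y,z])-s['position'])).round(4),'j7',round(s['joint_pos'][6],2))
```

Run:
```python
import h,json
from h import *
s=json.load(open('w1.json'));h.WS={k:np.array(v) for k,v in s.items()}
a=np.array([(75,150),(185,283),(280,218),(172,80)])/5+170-.4
b=np.array([(31,97),(348,42),(363,208),(58,262)])/3.4+(285,175)-.35
rect(plane("wrist",a,.04),'h2');rect(plane("wrist",b,.014),'pan')
print(plane("wrist",b,.014)[:,:2].round(4).tolist())
```

```text
h2 [0.4612 0.1055] len [0.0499 0.0343 0.0502 0.0349] ang [ 12.7 101.9  12.1 102.3]
pan [0.571  0.2817] len [0.1397 0.0795 0.1403 0.0812] ang [ 76.8 167.6  77.5 167.1]
[[0.5159, 0.2225], [0.5477, 0.3585], [0.6254, 0.3414], [0.5951, 0.2044]]
```

```bash
python3 -c "
from h import *
goal(.4612,.1055,.1,102.4);goal(.4612,.1055,.011,102.4)"
```

```text
clock 1.4 cur yaw 66.7 turn -0.623 delta [-0.0199 -0.1029  0.2305] j7 0.59
clock 1.4 cur yaw 66.7 turn -0.623 delta [-0.0199 -0.1029  0.3195] j7 0.59
```

In the tool's units: 0.04 m / 0.8 = 0.05, 0.03 m / 0.8 = 0.0375, -0.156 rad / 6.2832 = -0.0248.

Call:
{"method": "shift_gripper", "body": {"offsets": [[[0, 0, 0.0375], -0.0248, 0.085], [[0, 0, 0.0375], -0.0248, 0.085], [[0, 0, 0.0375], -0.0248, 0.085], [[0, 0, 0.0375], -0.0247, 0.085], [[-0.0088, -0.0425, 0.05], 0, 0.085], [[-0.0088, -0.0425, 0.05], 0, 0.085], [[-0.0075, -0.0438, 0.0375], 0, 0.085], [[0, 0, 0], 0, 0.085]]}}

```text
clock: 2.4
position: [0.4595, 0.105, 0.0977]
orientation: [-0.109, 0.994, -0.001, -0.003]
contact_force: [-0.2, 0.5, -0.1]
opening: 0.0849
grasp_force: 0.0
```

```bash
python3 -c "
from h import *
goal(.4612,.1055,.011,102.4)"
```

```text
clock 2.4 cur yaw 102.5 turn 0.001 delta [-0.0022  0.0003  0.0867] j7 1.56
```

In the tool's units: 0.03 m / 0.8 = 0.0375, 0.018 m / 0.8 = 0.0225.

Call:
{"method": "shift_gripper", "body": {"offsets": [[[-0.0025, 0, 0.0375], 0, 0.085], [[0, 0, 0.0375], 0, 0.085], [[0, 0, 0.0225], 0, 0.085], [[0, 0, 0.0113], 0, 0.085], [[0, 0, 0], 0, 0.03], [[0, 0, 0], 0, 0.03], [[0, 0, 0], 0, 0.03], [[0, 0, 0], 0, 0.03], [[0, 0, 0], 0, 0.03], [[0, 0, 0], 0, 0.03]]}}

```text
clock: 3.65
position: [0.4638, 0.1076, 0.0143]
orientation: [-0.11, 0.994, 0.0, 0.001]
contact_force: [-0.6, 0.2, 6.9]
opening: 0.0351
grasp_force: 60.4
```

```bash
python3 -c "
from h import *
goal(.5786,.3148,.09,77)"
```

```text
clock 3.65 cur yaw 102.6 turn 0.447 delta [-0.0653  0.2278 -0.0754] j7 1.63
```

In the tool's units: 0.057 m / 0.8 = 0.0713, -0.05 m / 0.8 = -0.0625, 0.15 rad / 6.2832 = 0.0239.

Call:
{"method": "shift_gripper", "body": {"offsets": [[[0, 0, -0.0313], 0, 0.03], [[0, 0, -0.0625], 0, 0.03], [[0, 0, 0], 0.0239, 0.03], [[0, 0, 0], 0.0239, 0.03], [[0, 0, 0], 0.0234, 0.03], [[-0.02, 0.0713, 0], 0, 0.03], [[-0.02, 0.0713, 0], 0, 0.03], [[-0.02, 0.0713, 0], 0, 0.03], [[-0.02, 0.0713, 0], 0, 0.03], [[0, 0, 0], 0, 0.03], [[0, 0, 0], 0, 0.03]]}}

```text
clock: 5.03
position: [0.5762, 0.3144, 0.088]
orientation: [0.113, 0.994, -0.001, -0.0]
contact_force: [0.8, -0.1, -1.0]
opening: 0.0348
grasp_force: 60.3
```

Run:
```python
from h import *
goal(.5786,.3148,.018,77)
cv2.imwrite("pics/w2.png",r.grab_frame("wrist")[:,:,::-1])
```

```text
clock 5.03 cur yaw 77.0 turn 0.0 delta [-0.0023  0.001   0.07  ] j7 0.97
```

View pics/w2.png

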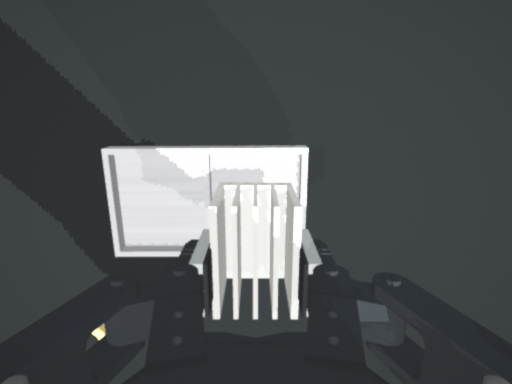

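The heat sink hangs square over the right-hand bay (bay at about (210–305, 150–255)). Lowering.

In the tool's units: 0.03 m / 0.8 = 0.0375, 0.02 m / 0.8 = 0.025.

Call:
{"method": "shift_gripper", "body": {"offsets": [[[-0.0025, 0.0013, 0.0375], 0, 0.03], [[0, 0, 0.025], 0, 0.03], [[0, 0, 0.0125], 0, 0.03], [[0, 0, 0.0075], 0, 0.03], [[0, 0, 0], 0, 0.03], [[0, 0, 0], 0, 0.03]]}}

```text
clock: 5.82
position: [0.5793, 0.3158, 0.023]
orientation: [0.113, 0.994, 0.0, 0.0]
contact_force: [-0.6, 0.2, -0.6]
opening: 0.0354
grasp_force: 60.3
```

In the tool's units: 0.002 m / 0.8 = 0.0025.

Call:
{"method": "shift_gripper", "body": {"offsets": [[[0, 0, 0.0025], 0, 0.03], [[0, 0, 0.0025], 0, 0.03], [[0, 0, 0.0025], 0, 0.03], [[0, 0, 0], 0, 0.03]]}}

```text
clock: 6.32
position: [0.579, 0.3157, 0.0183]
orientation: [0.113, 0.994, 0.0, -0.0]
contact_force: [-6.4, -1.8, 15.2]
opening: 0.035
grasp_force: 62.3
```

In the tool's units: -0.06 m / 0.8 = -0.075, -0.04 m / 0.8 = -0.05.

Call:
{"method": "shift_gripper", "body": {"offsets": [[[0, 0, -0.0013], 0, 0.03], [[0, 0, 0], 0, 0.052], [[0, 0, 0], 0, 0.052], [[0, 0, 0], 0, 0.052], [[0, 0, -0.025], 0, 0.052], [[0, 0, -0.05], 0, 0.052], [[0, 0, -0.075], 0, 0.085], [[0, 0, -0.075], 0, 0.085], [[0, 0, -0.075], 0, 0.085]]}}

```text
clock: 7.45
position: [0.5788, 0.3152, 0.2609]
orientation: [0.113, 0.994, 0.001, 0.001]
contact_force: [1.4, 1.4, -0.1]
opening: 0.0847
grasp_force: 0.0
```

Run:
```python
from h import *
goal(.42,-.13,.33)
cv2.imwrite("pics/w3.png",r.grab_frame("wrist")[:,:,::-1])
```

```text
clock 7.45 cur yaw 77.0 turn 0.0 delta [ 0.0543 -0.4695 -0.0697] j7 0.91
```

View pics/w3.png

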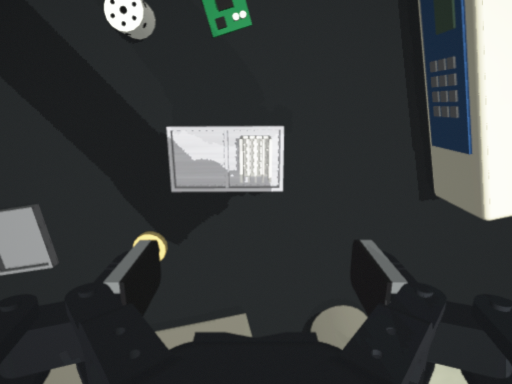

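The heat sink stands upright in the right-hand bay at about (255,158). Next, look at the left side.

In the tool's units: -0.058 m / 0.8 = -0.0725, 0.007 m / 0.8 = 0.0088.

Call:
{"method": "shift_gripper", "body": {"offsets": [[[0.0088, -0.0725, -0.01], 0, 0.085], [[0.0088, -0.0725, -0.01], 0, 0.085], [[0.0088, -0.0725, -0.01], 0, 0.085], [[0.0088, -0.0725, -0.01], 0, 0.085], [[0.0088, -0.0725, -0.01], 0, 0.085], [[0.0088, -0.0725, -0.01], 0, 0.085], [[0.0088, -0.0725, -0.01], 0, 0.085], [[0.0088, -0.0725, -0.01], 0, 0.085], [[0, 0, 0], 0, 0.085]]}}

```text
clock: 8.62
position: [0.4184, -0.1286, 0.3228]
orientation: [0.118, 0.993, 0.001, 0.001]
contact_force: [-0.9, 1.1, 0.5]
opening: 0.0849
grasp_force: 0.0
```

Run:
```python
from h import *
import json
s=r.sense();json.dump({k:list(s[k]) for k in('position','orientation')},open('w4.json','w'))
cv2.imwrite("pics/w4.png",r.grab_frame("wrist")[:,:,::-1])
```

```text
(no output)
```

View pics/w4.png

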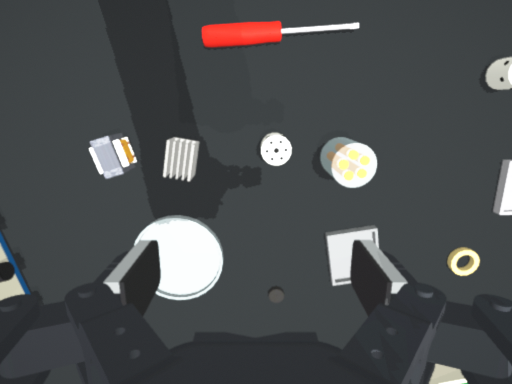

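The view shows the transformer at (112,157), h1 at (181,160), c1's top at (276,149), the jar at (350,163), the dish at (178,257) and the tray at (354,255). I'll enlarge the rectangular parts for their corners.

Run:
```python
import h,json
from h import *
s=json.load(open('w4.json'));h.WS={k:np.array(v) for k,v in s.items()}
im=cv2.imread("pics/w4.png")
a=cv2.resize(im[125:195,80:210],None,fx=4,fy=4,interpolation=cv2.INTER_CUBIC)
b=cv2.resize(im[215:295,320:390],None,fx=3.5,fy=3.5,interpolation=cv2.INTER_CUBIC)
b=np.vstack([b,np.zeros((0,b.shape[1],3),np.uint8)])
cv2.imwrite("pics/w4c.png",np.hstack([a,b]))
for k,(u,v),t,z in(("c1",(276,149),150,.042),):
    l,st,ce=blobs(im,t);w=l[v-8:v+9,u-8:u+9];i=np.bincount(w[w>0]).argmax()
    print(k,st[i],plane("wrist",[ce[i]],z)[0,:2].round(4))
b,g,rr=cv2.split(im.astype(int)); m=((im.max(2)>100)).astype(np.uint8); m[:,:125]=0; m[:210]=0; m[:,240:]=0
c=max(cv2.findContours(m,0,1)[0],key=cv2.contourArea)[:,0]
P=plane("wrist",c,.014)[:,:2]
print(c.min(0),c.max(0))
P=P[(c[:,1]<235)|(c[:,0]>175)]
# circle fit
for _ in range(4):
    A=np.c_[2*P,np.ones(len(P))];x=np.linalg.lstsq(A,(P**2).sum(1),rcond=None)[0];rad=np.sqrt(x[2]+x[:2]@x[:2]);e=abs(np.linalg.norm(P-x[:2],axis=1)-rad);P=P[e<max(.002,2*np.median(e))]
print('dish',x[:2],rad,len(P))
```

```text
c1 [261 133  31  33 805] [ 0.4173 -0.0987]
[125 215] [223 300]
dish [ 0.5527048  -0.28263974] 0.07138939241250863 163
```

View pics/w4c.png

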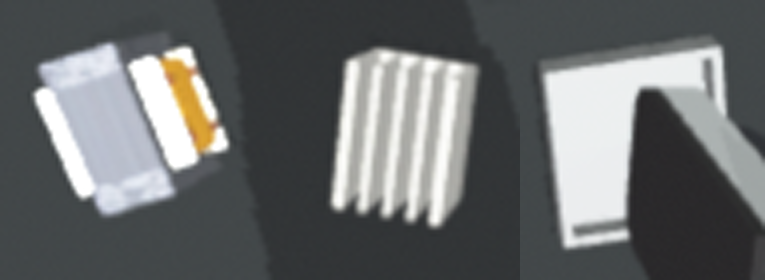

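Corners read in the crop: h1's fin tops at (350,60), (334,210), (436,226), (450,72). The transformer's core top is at (38,70), (103,213), (172,190), (112,42), with the coil flush on its two long sides. The tray rim is at (545,72), (722,47), (565,247).

Run:
```python
import h,json
from h import *
s=json.load(open('w4.json'));h.WS={k:np.array(v) for k,v in s.items()}
f=lambda p:np.array(p)/4+(80,125)-.4
rect(plane("wrist",f([(350,60),(334,210),(436,226),(450,72)]),.04),'h1')
rect(plane("wrist",f([(38,70),(103,213),(172,190),(112,42)]),.044),'tr')
Q=plane("wrist",np.array([(25,72),(202,47),(45,247)])/3.5+(320,215)-.35,.014)
rect([Q[0],Q[1],Q[1]+Q[2]-Q[0],Q[2]],'tray')
goal(.4,-.23,.12,0)
```

```text
h1 [ 0.4019 -0.2296] len [0.0515 0.0348 0.0529 0.0329] ang [156.3  67.2 158.3  69.6]
tr [ 0.3751 -0.3189] len [0.0502 0.0253 0.051  0.0268] ang [ 4.1 94.7  2.4 96.3]
tray [ 0.6145 -0.0156] len [0.0766 0.0869 0.0766 0.0869] ang [ 85.2 175.8  85.2 175.8]
clock 8.68 cur yaw 76.7 turn 1.339 delta [-0.1045 -0.0199  0.2021] j7 1.46
```

```bash
python3 -c "
from h import *
goal(.402,-.23,.1,68)"
```

```text
clock 8.68 cur yaw 76.7 turn 0.152 delta [-0.0225 -0.1036  0.2221] j7 1.46
```

In the tool's units: 0.048 m / 0.8 = 0.06, 0.03 m / 0.8 = 0.0375, 0.152 rad / 6.2832 = 0.0242.

Call:
{"method": "shift_gripper", "body": {"offsets": [[[0, 0, 0.0375], 0.0242, 0.062], [[-0.0063, -0.0325, 0.06], 0, 0.062], [[-0.0075, -0.0325, 0.06], 0, 0.062], [[-0.0075, -0.0325, 0.06], 0, 0.062], [[-0.0075, -0.0325, 0.06], 0, 0.062], [[0, 0, 0], 0, 0.062], [[0, 0, 0], 0, 0.062]]}}

```text
clock: 9.55
position: [0.4039, -0.2282, 0.0999]
orientation: [0.188, 0.982, 0.0, 0.0]
contact_force: [0.9, -0.4, 0.2]
opening: 0.0621
grasp_force: 0.0
```

```bash
python3 -c "
from h import *
goal(.402,-.23,.0125,68)"
```

```text
clock 9.55 cur yaw 68.4 turn 0.006 delta [ 0.0011 -0.0024  0.0874] j7 1.97
```

In the tool's units: 0.03 m / 0.8 = 0.0375, 0.018 m / 0.8 = 0.0225.

Call:
{"method": "shift_gripper", "body": {"offsets": [[[0.0013, -0.0025, 0.0375], 0, 0.062], [[0, 0, 0.0375], 0, 0.062], [[0, 0, 0.0225], 0, 0.062], [[0, 0, 0.0113], 0, 0.062], [[0, 0, 0], 0, 0.03], [[0, 0, 0], 0, 0.03], [[0, 0, 0], 0, 0.03], [[0, 0, 0], 0, 0.03], [[0, 0, 0], 0, 0.03]]}}

```text
clock: 10.68
position: [0.4024, -0.2303, 0.0136]
orientation: [0.188, 0.982, 0.0, 0.001]
contact_force: [0.1, 1.5, 5.1]
opening: 0.0354
grasp_force: 59.3
```

```bash
python3 -c "
from h import *
goal(.5634,.2486,.12,77)"
```

```text
clock 10.68 cur yaw 68.3 turn -0.151 delta [-0.0493  0.5029 -0.1058] j7 2.13
```

In the tool's units: 0.05 m / 0.8 = 0.0625, -0.04 m / 0.8 = -0.05, -0.151 rad / 6.2832 = -0.024.

Call:
{"method": "shift_gripper", "body": {"offsets": [[[0, 0, -0.0313], 0, 0.03], [[0, 0, -0.05], 0, 0.03], [[0, 0, -0.05], -0.024, 0.03], [[-0.0063, 0.0625, 0], 0, 0.03], [[-0.0063, 0.0625, 0], 0, 0.03], [[-0.0063, 0.0625, 0], 0, 0.03], [[-0.0063, 0.0625, 0], 0, 0.03], [[-0.0063, 0.0625, 0], 0, 0.03], [[-0.0063, 0.0625, 0], 0, 0.03], [[-0.0063, 0.0625, 0], 0, 0.03], [[-0.0063, 0.0625, 0], 0, 0.03], [[-0.0063, 0.0625, 0], 0, 0.03], [[-0.005, 0.0625, 0], 0, 0.03], [[0, 0, 0], 0, 0.03], [[0, 0, 0], 0, 0.03]]}}

```text
clock: 12.55
position: [0.5615, 0.2449, 0.1178]
orientation: [0.114, 0.994, -0.0, 0.0]
contact_force: [-0.8, -0.2, -1.8]
opening: 0.0353
grasp_force: 59.8
```

```bash
python3 -c "
from h import *
goal(.5634,.2486,.0176,77)"
```

```text
clock 12.55 cur yaw 77.0 turn -0.001 delta [-0.001   0.0041  0.1002] j7 1.18
```

Call:
{"method": "shift_gripper", "body": {"offsets": [[[-0.0013, 0.005, 0.0375], 0, 0.03], [[0, 0, 0.0375], 0, 0.03], [[0, 0, 0.025], 0, 0.03], [[0, 0, 0.015], 0, 0.03], [[0, 0, 0.0038], 0, 0.03], [[0, 0, 0], 0, 0.03], [[0, 0, 0], 0, 0.03]]}}

```text
clock: 13.42
position: [0.5643, 0.2494, 0.0231]
orientation: [0.114, 0.994, 0.0, 0.001]
contact_force: [0.1, 0.2, -1.0]
opening: 0.0348
grasp_force: 59.8
```

In the tool's units: 0.002 m / 0.8 = 0.0025, 0.0015 m / 0.8 = 0.0019.

Call:
{"method": "shift_gripper", "body": {"offsets": [[[0, 0, 0.0025], 0, 0.03], [[0, 0, 0.0025], 0, 0.03], [[0, 0, 0.0019], 0, 0.03], [[0, 0, 0], 0, 0.03]]}}

```text
clock: 13.92
position: [0.5637, 0.2492, 0.0177]
orientation: [0.114, 0.994, 0.0, -0.0]
contact_force: [-4.1, -0.7, 10.0]
opening: 0.0353
grasp_force: 60.9
```

In the tool's units: -0.06 m / 0.8 = -0.075, -0.04 m / 0.8 = -0.05.

Call:
{"method": "shift_gripper", "body": {"offsets": [[[0, 0, -0.0013], 0, 0.03], [[0, 0, 0], 0, 0.052], [[0, 0, 0], 0, 0.052], [[0, 0, 0], 0, 0.052], [[0, 0, -0.025], 0, 0.052], [[0, 0, -0.05], 0, 0.052], [[0, 0, -0.075], 0, 0.075], [[0, 0, -0.075], 0, 0.075], [[0, 0, 0], 0, 0.075]]}}

```text
clock: 15.05
position: [0.5671, 0.2497, 0.2044]
orientation: [0.114, 0.993, 0.003, 0.004]
contact_force: [-0.3, -0.4, -0.6]
opening: 0.0749
grasp_force: 0.0
```

Run:
```python
from h import *
goal(.3944,.2223,.1,77)
cv2.imwrite("pics/w5.png",r.grab_frame("wrist")[:,:,::-1])
```

```text
clock 15.05 cur yaw 76.9 turn -0.002 delta [ 0.1629 -0.0664  0.1027] j7 1.12
```

View pics/w5.png

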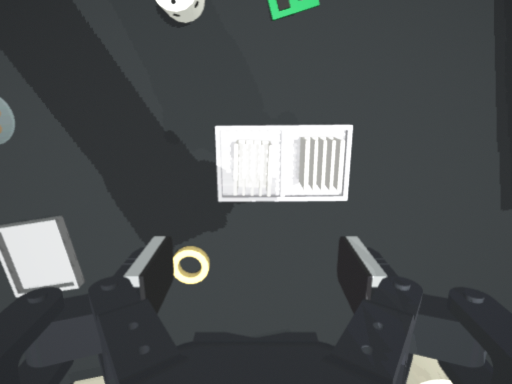

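Both heat sinks stand in their bays at (257,165) and (320,163). Now cap_b at (0.394, 0.222).

In the tool's units: 0.041 m / 0.8 = 0.0513, 0.026 m / 0.8 = 0.0325.

Call:
{"method": "shift_gripper", "body": {"offsets": [[[0.0513, -0.02, 0.025], 0, 0.06], [[0.0513, -0.02, 0.0325], 0, 0.06], [[0.0513, -0.0213, 0.035], 0, 0.06], [[0.05, -0.0213, 0.035], 0, 0.06], [[0, 0, 0], 0, 0.06], [[0, 0, 0], 0, 0.06]]}}

```text
clock: 15.85
position: [0.3904, 0.2217, 0.0959]
orientation: [0.114, 0.994, -0.0, 0.0]
contact_force: [0.2, -0.2, 0.4]
opening: 0.0598
grasp_force: 0.0
```

```bash
python3 -c "
from h import *
goal(.3944,.2223,.0125,77)"
```

```text
clock 15.85 cur yaw 77.0 turn -0.001 delta [-0.0038  0.0015  0.0834] j7 1.03
```

In the tool's units: 0.03 m / 0.8 = 0.0375, 0.015 m / 0.8 = 0.0188.

Call:
{"method": "shift_gripper", "body": {"offsets": [[[-0.005, 0.0025, 0.0375], 0, 0.06], [[0, 0, 0.0375], 0, 0.06], [[0, 0, 0.0188], 0, 0.06], [[0, 0, 0.01], 0, 0.06], [[0, 0, 0], 0, 0.03], [[0, 0, 0], 0, 0.03], [[0, 0, 0], 0, 0.03], [[0, 0, 0], 0, 0.03], [[0, 0, 0], 0, 0.03]]}}

```text
clock: 16.98
position: [0.3949, 0.2231, 0.0134]
orientation: [0.114, 0.994, 0.001, 0.0]
contact_force: [-1.0, -0.5, 6.7]
opening: 0.0381
grasp_force: 60.9
```

```bash
python3 -c "
from h import *
goal(.5788,-.2903,.14,77)"
```

```text
clock 16.98 cur yaw 76.9 turn -0.001 delta [-0.2948 -0.4587 -0.1269] j7 1.18
```

In the tool's units: -0.05 m / 0.8 = -0.0625, -0.0459 m / 0.8 = -0.0574.

Call:
{"method": "shift_gripper", "body": {"offsets": [[[0, 0, -0.0338], 0, 0.03], [[0, 0, -0.0625], 0, 0.03], [[0, 0, -0.0625], 0, 0.03], [[-0.0369, -0.0574, 0], 0, 0.03], [[-0.0369, -0.0574, 0], 0, 0.03], [[-0.0369, -0.0574, 0], 0, 0.03], [[-0.0369, -0.0574, 0], 0, 0.03], [[-0.0369, -0.0574, 0], 0, 0.03], [[-0.0369, -0.0574, 0], 0, 0.03], [[-0.0369, -0.0574, 0], 0, 0.03], [[-0.0369, -0.0574, 0], 0, 0.03], [[-0.0369, -0.0574, 0], 0, 0.03], [[-0.0369, -0.0574, 0], 0, 0.03], [[0, 0, 0], 0, 0.03], [[0, 0, 0], 0, 0.03]]}}

```text
clock: 18.85
position: [0.5777, -0.2906, 0.1393]
orientation: [0.114, 0.994, 0.0, -0.001]
contact_force: [-0.6, 0.5, -1.6]
opening: 0.0385
grasp_force: 60.6
```

```bash
python3 -c "
from h import *
goal(.5788,-.2903,.0174,77)"
```

```text
clock 18.85 cur yaw 76.9 turn -0.001 delta [-0.0011  0.0005  0.1219] j7 2.1
```

In the tool's units: 0.04 m / 0.8 = 0.05, 0.02 m / 0.8 = 0.025.

Call:
{"method": "shift_gripper", "body": {"offsets": [[[-0.0013, 0, 0.05], 0, 0.03], [[0, 0, 0.05], 0, 0.03], [[0, 0, 0.025], 0, 0.03], [[0, 0, 0.015], 0, 0.03], [[0, 0, 0.0063], 0, 0.03], [[0, 0, 0], 0, 0.03], [[0, 0, 0], 0, 0.03]]}}

```text
clock: 19.73
position: [0.5797, -0.2917, 0.0238]
orientation: [0.114, 0.994, -0.0, 0.001]
contact_force: [0.3, 0.0, -0.5]
opening: 0.0383
grasp_force: 60.6
```

In the tool's units: 0.002 m / 0.8 = 0.0025.

Call:
{"method": "shift_gripper", "body": {"offsets": [[[0, 0, 0.0025], 0, 0.03], [[0, 0, 0.0025], 0, 0.03], [[0, 0, 0.0025], 0, 0.03], [[0, 0, 0], 0, 0.03]]}}

```text
clock: 20.23
position: [0.5791, -0.2913, 0.0175]
orientation: [0.114, 0.994, 0.0, 0.0]
contact_force: [-2.1, 1.9, 7.6]
opening: 0.038
grasp_force: 61.4
```

In the tool's units: -0.06 m / 0.8 = -0.075, -0.05 m / 0.8 = -0.0625.

Call:
{"method": "shift_gripper", "body": {"offsets": [[[0, 0, 0], 0, 0.056], [[0, 0, 0], 0, 0.056], [[0, 0, 0], 0, 0.056], [[0, 0, -0.025], 0, 0.056], [[0, 0, -0.0625], 0, 0.056], [[0, 0, -0.075], 0, 0.06], [[0, 0, 0], 0, 0.06]]}}

```text
clock: 21.1
position: [0.5818, -0.2938, 0.1534]
orientation: [0.114, 0.993, -0.001, 0.005]
contact_force: [0.1, 0.3, -0.6]
opening: 0.06
grasp_force: 0.0
```

```bash
python3 -c "
from h import *
goal(.4173,-.0988,.1,77)"
```

```text
clock 21.1 cur yaw 76.9 turn -0.002 delta [0.2047 0.1531 0.051 ] j7 2.1
```

In the tool's units: 0.034 m / 0.8 = 0.0425, 0.026 m / 0.8 = 0.0325.

Call:
{"method": "shift_gripper", "body": {"offsets": [[[0.0425, 0.0313, 0], 0, 0.06], [[0.0425, 0.0313, 0], 0, 0.06], [[0.0425, 0.0325, 0.0125], 0, 0.06], [[0.0425, 0.0325, 0.025], 0, 0.06], [[0.0425, 0.0325, 0.025], 0, 0.06], [[0.0425, 0.0313, 0], 0, 0.06], [[0, 0, 0], 0, 0.06], [[0, 0, 0], 0, 0.06]]}}

```text
clock: 22.1
position: [0.4157, -0.0964, 0.0973]
orientation: [0.114, 0.994, 0.0, 0.001]
contact_force: [0.5, -0.6, -0.6]
opening: 0.0598
grasp_force: 0.0
```

```bash
python3 -c "
from h import *
goal(.4173,-.0988,.0125,77)"
```

```text
clock 22.1 cur yaw 77.0 turn -0.001 delta [-0.0019 -0.002   0.0848] j7 1.83
```

Call:
{"method": "shift_gripper", "body": {"offsets": [[[-0.0025, -0.0025, 0.0375], 0, 0.06], [[0, 0, 0.0375], 0, 0.06], [[0, 0, 0.0213], 0, 0.06], [[0, 0, 0.01], 0, 0.06], [[0, 0, 0], 0, 0.03], [[0, 0, 0], 0, 0.03], [[0, 0, 0], 0, 0.03], [[0, 0, 0], 0, 0.03], [[0, 0, 0], 0, 0.03]]}}

```text
clock: 23.22
position: [0.4168, -0.0985, 0.0122]
orientation: [0.114, 0.994, 0.0, 0.0]
contact_force: [-1.3, 0.2, 6.2]
opening: 0.0383
grasp_force: 60.7
```

```bash
python3 -c "
from h import *
goal(.5282,-.2787,.14,77)"
```

```text
clock 23.23 cur yaw 77.0 turn -0.001 delta [-0.1492 -0.1504 -0.1277] j7 2.02
```

In the tool's units: -0.05 m / 0.8 = -0.0625, -0.03 m / 0.8 = -0.0375.

Call:
{"method": "shift_gripper", "body": {"offsets": [[[0, 0, -0.035], 0, 0.03], [[0, 0, -0.0625], 0, 0.03], [[0, 0, -0.0625], 0, 0.03], [[-0.0375, -0.0375, 0], 0, 0.03], [[-0.0375, -0.0375, 0], 0, 0.03], [[-0.0375, -0.0375, 0], 0, 0.03], [[-0.0375, -0.0375, 0], 0, 0.03], [[-0.0363, -0.0375, 0], 0, 0.03], [[0, 0, 0], 0, 0.03], [[0, 0, 0], 0, 0.03], [[0, 0, 0], 0, 0.03]]}}

```text
clock: 24.6
position: [0.5272, -0.277, 0.1395]
orientation: [0.113, 0.994, 0.001, -0.0]
contact_force: [0.6, 0.9, -1.7]
opening: 0.0383
grasp_force: 60.6
```

Run:
```python
from h import *
goal(.5282,-.2787,.0162,77)
cv2.imwrite("pics/w6.png",r.grab_frame("wrist")[:,:,::-1])
```

```text
clock 24.6 cur yaw 77.0 turn 0.0 delta [-0.0015 -0.0016  0.1233] j7 2.14
```

View pics/w6.png

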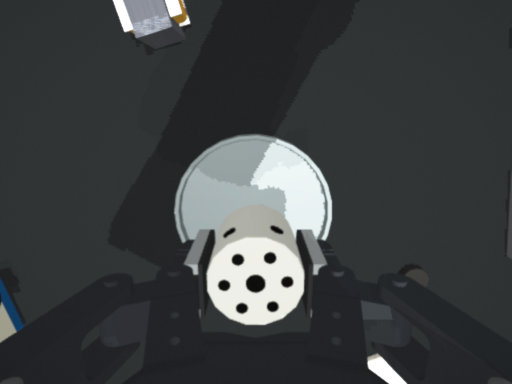

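The held cap sits over the dish (centre about (253,210)), with the first cap hidden behind it. Lowering.

In the tool's units: 0.04 m / 0.8 = 0.05, 0.02 m / 0.8 = 0.025.

Call:
{"method": "shift_gripper", "body": {"offsets": [[[-0.0013, -0.0013, 0.05], 0, 0.03], [[0, 0, 0.05], 0, 0.03], [[0, 0, 0.025], 0, 0.03], [[0, 0, 0.015], 0, 0.03], [[0, 0, 0.0063], 0, 0.03], [[0, 0, 0], 0, 0.03], [[0, 0, 0], 0, 0.03]]}}

```text
clock: 25.52
position: [0.529, -0.28, 0.0237]
orientation: [0.114, 0.994, -0.0, 0.001]
contact_force: [0.6, 1.5, -0.4]
opening: 0.0382
grasp_force: 60.6
```

In the tool's units: 0.003 m / 0.8 = 0.0038, 0.002 m / 0.8 = 0.0025.

Call:
{"method": "shift_gripper", "body": {"offsets": [[[0, 0, 0.0038], 0, 0.03], [[0, 0, 0.0025], 0, 0.03], [[0, 0, 0.0025], 0, 0.03], [[0, 0, 0], 0, 0.03]]}}

```text
clock: 26.02
position: [0.5285, -0.2795, 0.0163]
orientation: [0.114, 0.994, 0.0, 0.0]
contact_force: [-0.8, 0.9, 5.8]
opening: 0.0385
grasp_force: 61.3
```

In the tool's units: -0.06 m / 0.8 = -0.075, -0.05 m / 0.8 = -0.0625, -0.155 rad / 6.2832 = -0.0247.

Call:
{"method": "shift_gripper", "body": {"offsets": [[[0, 0, 0], 0, 0.056], [[0, 0, 0], 0, 0.056], [[0, 0, 0], 0, 0.056], [[0, 0, -0.025], 0, 0.056], [[0, 0, -0.0625], 0, 0.056], [[0, 0, -0.075], 0, 0.07], [[0, 0, 0], -0.0247, 0.07], [[0, 0, 0], -0.0247, 0.07], [[0, 0, 0], 0, 0.07]]}}

```text
clock: 27.15
position: [0.5285, -0.2799, 0.1472]
orientation: [-0.04, 0.999, -0.0, 0.001]
contact_force: [-0.2, 0.8, -0.6]
opening: 0.0697
grasp_force: 0.0
```

```bash
python3 -c "
from h import *
goal(.3752,-.3197,.1,95)"
```

```text
clock 27.15 cur yaw 94.6 turn -0.007 delta [ 0.1563 -0.0263  0.0469] j7 2.4
```

In the tool's units: 0.032 m / 0.8 = 0.04, 0.031 m / 0.8 = 0.0388, -0.007 rad / 6.2832 = -0.0011.

Call:
{"method": "shift_gripper", "body": {"offsets": [[[0.0388, -0.0063, 0], -0.0011, 0.07], [[0.0388, -0.0063, 0], 0, 0.07], [[0.0388, -0.0063, 0.0125], 0, 0.07], [[0.0388, -0.0063, 0.0225], 0, 0.07], [[0.04, -0.0075, 0.0225], 0, 0.07], [[0, 0, 0], 0, 0.07], [[0, 0, 0], 0, 0.07]]}}

```text
clock: 28.02
position: [0.3761, -0.3194, 0.1003]
orientation: [-0.044, 0.999, -0.0, 0.0]
contact_force: [0.5, -1.0, 1.0]
opening: 0.0699
grasp_force: 0.0
```

Run:
```python
from h import *
goal(.3752,-.3197,.010,95)
im=r.grab_frame("wrist")[:,:,::-1];cv2.imwrite("pics/w7.png",im)
```

```text
clock 28.02 cur yaw 95.0 turn -0.0 delta [ 0.001  -0.0002  0.0903] j7 2.64
```

View pics/w7.png

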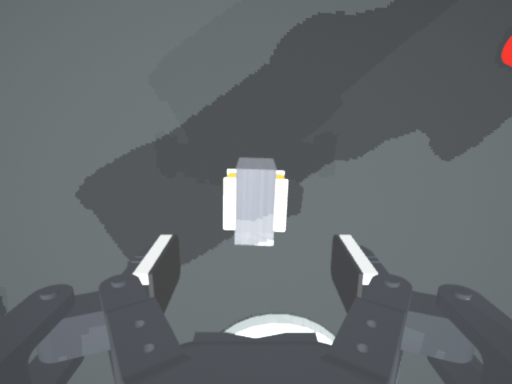

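The transformer is at (255,203), square to and centred between the fingers. Gripping.

In the tool's units: 0.03 m / 0.8 = 0.0375, 0.02 m / 0.8 = 0.025.

Call:
{"method": "shift_gripper", "body": {"offsets": [[[0.0013, 0, 0.0375], 0, 0.07], [[0, 0, 0.0375], 0, 0.07], [[0, 0, 0.025], 0, 0.07], [[0, 0, 0.0125], 0, 0.07], [[0, 0, 0], 0, 0.03], [[0, 0, 0], 0, 0.03], [[0, 0, 0], 0, 0.03], [[0, 0, 0], 0, 0.03], [[0, 0, 0], 0, 0.03]]}}

```text
clock: 29.2
position: [0.375, -0.3196, 0.0106]
orientation: [-0.045, 0.999, -0.0, 0.001]
contact_force: [0.1, 1.5, 7.9]
opening: 0.0411
grasp_force: 61.2
```

```bash
python3 -c "
from h import *
goal(.6147,-.0165,.14,-4.5)"
```

```text
clock 29.2 cur yaw 95.1 turn -1.403 delta [-0.3209 -0.2154 -0.1292] j7 2.77
```

The rows are not in the units I measure in: shifts go in shares of 0.8 m and turns go in shares of 360 degrees. I convert before sending: -0.05 m / 0.8 = -0.0625, -0.03 m / 0.8 = -0.0375, 0.174 rad / 6.2832 = 0.0277.

Call:
{"method": "shift_gripper", "body": {"offsets": [[[0, 0, -0.0375], 0, 0.03], [[0, 0, -0.0625], 0, 0.03], [[0, 0, -0.0625], 0, 0.03], [[0, 0, 0], 0.0277, 0.03], [[0, 0, 0], 0.0277, 0.03], [[0, 0, 0], 0.0277, 0.03], [[0, 0, 0], 0.0277, 0.03], [[0, 0, 0], 0.0277, 0.03], [[0, 0, 0], 0.0277, 0.03], [[0, 0, 0], 0.0277, 0.03], [[0, 0, 0], 0.0277, 0.03], [[0, 0, 0], 0.0277, 0.03], [[0, 0, 0], 0.0275, 0.03], [[0, 0, 0], 0, 0.03], [[0, 0, 0], 0, 0.03]]}}

```text
clock: 31.08
position: [0.3741, -0.319, 0.1396]
orientation: [0.733, 0.68, 0.0, -0.0]
contact_force: [-0.8, -0.0, -3.2]
opening: 0.0415
grasp_force: 61.5
```

```bash
python3 -c "
from h import *
goal(.6147,-.0165,.14,-4.5)"
```

```text
clock 31.07 cur yaw -4.3 turn 0.003 delta [ 3.204e-01  2.161e-01 -3.000e-04] j7 1.22
```

In the tool's units: 0.04 m / 0.8 = 0.05, 0.027 m / 0.8 = 0.0338, 0.003 rad / 6.2832 = 0.0005.

Call:
{"method": "shift_gripper", "body": {"offsets": [[[0.05, 0.0338, 0], 0.0005, 0.03], [[0.05, 0.0338, 0], 0, 0.03], [[0.05, 0.0338, 0], 0, 0.03], [[0.05, 0.0338, 0], 0, 0.03], [[0.05, 0.0338, 0], 0, 0.03], [[0.05, 0.0338, 0], 0, 0.03], [[0.05, 0.0338, 0], 0, 0.03], [[0.05, 0.0338, 0], 0, 0.03], [[0, 0, 0], 0, 0.03], [[0, 0, 0], 0, 0.03], [[0, 0, 0], 0, 0.03]]}}

```text
clock: 32.45
position: [0.6149, -0.0192, 0.14]
orientation: [0.736, 0.677, -0.0, -0.0]
contact_force: [-0.3, 0.3, -2.6]
opening: 0.0413
grasp_force: 61.6
```

Run:
```python
from h import *
goal(.6147,-.0165,.0148,-4.5)
cv2.imwrite("pics/w8.png",r.grab_frame("wrist")[:,:,::-1])
```

```text
clock 32.45 cur yaw -4.8 turn -0.005 delta [ 0.0027 -0.0004  0.1252] j7 0.58
```

View pics/w8.png

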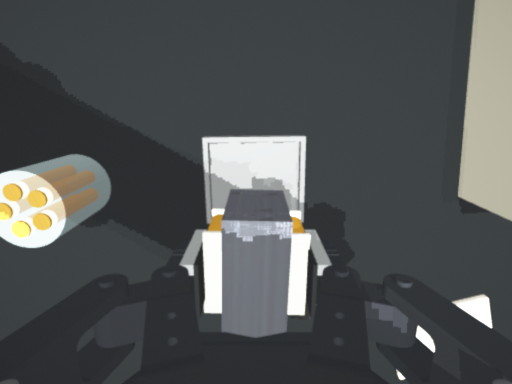

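The transformer is square with the tray (rim (203–305, 137–)) and centred across it. The jar is well clear to the left. Lowering.

In the tool's units: 0.04 m / 0.8 = 0.05, 0.02 m / 0.8 = 0.025.

Call:
{"method": "shift_gripper", "body": {"offsets": [[[0.0025, 0, 0.05], 0, 0.03], [[0, 0, 0.05], 0, 0.03], [[0, 0, 0.025], 0, 0.03], [[0, 0, 0.0175], 0, 0.03], [[0, 0, 0.0063], 0, 0.03], [[0, 0, 0], 0, 0.03], [[0, 0, 0], 0, 0.03]]}}

```text
clock: 33.38
position: [0.6165, -0.0161, 0.0217]
orientation: [0.736, 0.678, 0.001, 0.001]
contact_force: [-0.1, 0.3, -3.5]
opening: 0.0416
grasp_force: 61.5
```

In the tool's units: 0.003 m / 0.8 = 0.0038, 0.002 m / 0.8 = 0.0025.

Call:
{"method": "shift_gripper", "body": {"offsets": [[[0, 0, 0.0038], 0, 0.03], [[0, 0, 0.0025], 0, 0.03], [[0, 0, 0.0025], 0, 0.03], [[0, 0, 0], 0, 0.03]]}}

```text
clock: 33.88
position: [0.6159, -0.0158, 0.0147]
orientation: [0.736, 0.678, 0.0, -0.0]
contact_force: [-3.3, 3.3, 6.7]
opening: 0.0412
grasp_force: 62.7
```

In the tool's units: -0.06 m / 0.8 = -0.075, -0.05 m / 0.8 = -0.0625.

Call:
{"method": "shift_gripper", "body": {"offsets": [[[0, 0, 0], 0, 0.05], [[0, 0, 0], 0, 0.05], [[0, 0, 0], 0, 0.05], [[0, 0, -0.025], 0, 0.05], [[0, 0, -0.0625], 0, 0.05], [[0, 0, -0.075], 0, 0.06], [[0, 0, -0.075], 0, 0.06], [[0, 0, -0.075], 0, 0.06], [[0, 0, -0.075], 0, 0.06], [[0, 0, 0], 0, 0.06], [[0, 0, 0], 0, 0.06]]}}

```text
clock: 35.25
position: [0.6154, -0.0161, 0.3242]
orientation: [0.736, 0.677, 0.0, -0.0]
contact_force: [-0.4, -0.0, -0.6]
opening: 0.0598
grasp_force: 0.0
```

Run:
```python
from h import *
f=lambda n,a,b,c,d,k:cv2.resize(r.grab_frame(n)[a:b,c:d,::-1],None,fx=k,fy=k,interpolation=cv2.INTER_CUBIC)
a=f("scene",130,250,105,415,2.5);b=f("side",140,310,150,350,1.7)
a=cv2.copyMakeBorder(a,0,0,0,775-a.shape[1] if a.shape[1]<775 else 0,cv2.BORDER_CONSTANT)
b=cv2.copyMakeBorder(b,0,0,0,a.shape[1]-b.shape[1],cv2.BORDER_CONSTANT)
cv2.imwrite("pics/end.png",np.vstack([a,b])[:600])
```

```text
(no output)
```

View pics/end.png

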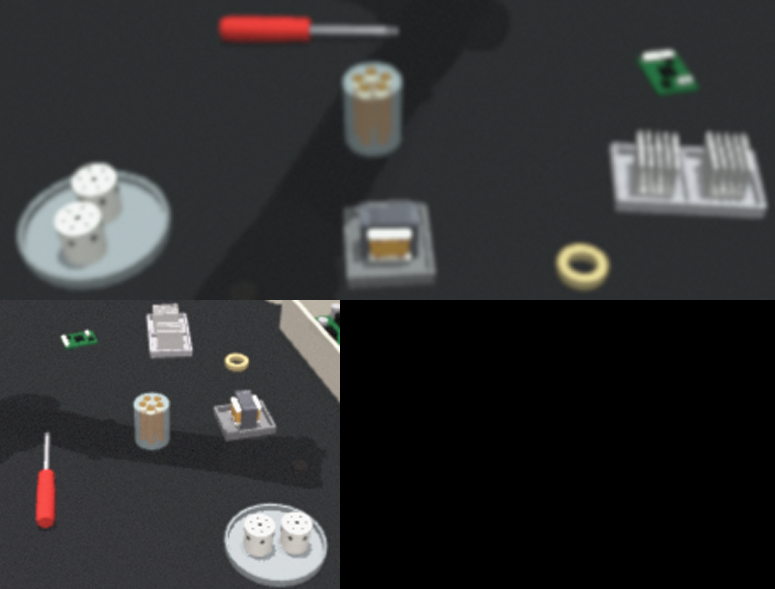

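All five parts stand upright in their containers: the caps in the dish at crop (90,210), the transformer in the tray at (390,230), and one heat sink per bay at (658,165) and (728,165). The jar and board are where they were.

```bash
python3 -c "
from workcell import r
print(r.sign_off())"
```

```text
the job is handed in; nothing more can be done
None
```

The job is done and handed in at about 35 s: one heat sink in each pan bay, both caps side by side in the dish and the transformer in the tray, all upright, with the jar and circuit board left where they were.

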